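# Tip the dried riser pads down into their taped bays

### The job

The two aluminium riser pads were stood on end to dry, each just inside one end of its own bay of green tape on the bamboo board. Gently push each pad over where it stands so that it falls along its bay and ends lying flat wholly inside the tape; do not pinch, lift or slide the pads along, and leave everything else on the bench where it is.

Things in the scene. Friction and masses are not known exactly. Their poses are not given: they have to be found in the camera images.
- pad_a: aluminium riser pad A, plate 80 x 56 x 12.7 mm, 0.12 kg, with window and bolt slots, on end on the board. Origin: centre of its underside as it stands. z: up its 80 mm length, y: along its 56 mm width, x: square to its face, pointing into bay A at the start. A light push near the top tips it; past about 9 degrees of lean it falls by itself about its lower edge, the foot staying in place to a few mm.
- bay_a: bay A: rectangle of green tape flat on the bamboo board; tape 12 mm wide, clear inside 124 mm (its x) by 100 mm (its y). Origin: its centre, at the top of the 18 mm thick board. Pad A stands just inside the -x end, about square to it (0.08 rad), and is to tip towards the bay's +x.
- pad_a_foot_l (a point): corner of pad A, half-way through its thickness: underside as it stands, its +y side
- pad_a_foot_r (a point): corner of pad A, half-way through its thickness: underside as it stands, its -y side
- pad_a_top_l (a point): corner of pad A, half-way through its thickness: upper end as it stands, its +y side
- pad_a_top_r (a point): corner of pad A, half-way through its thickness: upper end as it stands, its -y side
- pad_b: aluminium riser pad B, plate 80 x 56 x 12.7 mm, 0.12 kg, with window and bolt slots, on end on the board. Origin: centre of its underside as it stands. z: up its 80 mm length, y: along its 56 mm width, x: square to its face, pointing into bay B at the start. A light push near the top tips it; past about 9 degrees of lean it falls by itself about its lower edge, the foot staying in place to a few mm.
- bay_b: bay B: rectangle of green tape flat on the bamboo board; tape 12 mm wide, clear inside 124 mm (its x) by 100 mm (its y). Origin: its centre, at the top of the 18 mm thick board. Pad B stands just inside the -x end, about square to it (0.08 rad), and is to tip towards the bay's +x.
- pad_b_foot_l (a point): corner of pad B, half-way through its thickness: underside as it stands, its +y side
- pad_b_foot_r (a point): corner of pad B, half-way through its thickness: underside as it stands, its -y side
- pad_b_top_l (a point): corner of pad B, half-way through its thickness: upper end as it stands, its +y side
- pad_b_top_r (a point): corner of pad B, half-way through its thickness: upper end as it stands, its -y side
- bearing_holder: blue silicone bearing holder, 118 x 62 mm and 16 mm high with the eight 22 mm bearings seated in it; origin under its centre, long side along its y; to be left alone
- kingpin: steel kingpin bolt standing on its 16 mm hexagon head, 57 mm tall, shank 10 mm; origin under the head; to be left alone
- jar: glass spice jar with a dark steel twist cap, bolts inside, 45 mm diameter, 98 mm tall, standing; origin under its centre; to be left alone
- bushing: orange urethane bushing, 25 mm diameter, 15 mm tall; origin under its centre; to be left alone
- screwdriver: grey plastic screwdriver lying down, about 190 mm long along its x, handle to -x; to be left alone
- wheel: white urethane skateboard wheel with a grey core lying on its side, 54 mm diameter, 32 mm tall; origin under its centre; to be left alone
- truck: aluminium skateboard truck standing on its baseplate, 82 x 56 mm, axle 205 mm long along its y, 64 mm tall; origin under the baseplate; to be left alone
Not all that is in view belongs to the job. What is shaped like the pad_a but red is not meant.

How it is judged:
At the end, for the whole second after the job is handed in: Both riser pads lie flat on the board (within 0.1 rad) and at rest, all four corners of each inside the inner edge of its own tape rectangle (124 x 100 mm) (x of pad_a_foot_l in the frame of bay_a between -0.062 and 0.062 m and y of pad_a_foot_l in the frame of bay_a between -0.05 and 0.05 m and x of pad_a_foot_r in the frame of bay_a between -0.062 and 0.062 m and y of pad_a_foot_r in the frame of bay_a between -0.05 and 0.05 m and x of pad_a_top_l in the frame of bay_a between -0.062 and 0.062 m and y of pad_a_top_l in the frame of bay_a between -0.05 and 0.05 m and x of pad_a_top_r in the frame of bay_a between -0.062 and 0.062 m and y of pad_a_top_r in the frame of bay_a between -0.05 and 0.05 m and angle between the x axis of pad_a and the z axis of bay_a, either way round below 0.1 rad and z of pad_a in the frame of bay_a below 0.012 m and linear speed of each of pad_a, pad_b below 0.01 m/s and angular speed of each of pad_a, pad_b below 0.1 rad/s and x of pad_b_foot_l in the frame of bay_b between -0.062 and 0.062 m and y of pad_b_foot_l in the frame of bay_b between -0.05 and 0.05 m and x of pad_b_foot_r in the frame of bay_b between -0.062 and 0.062 m and y of pad_b_foot_r in the frame of bay_b between -0.05 and 0.05 m and x of pad_b_top_l in the frame of bay_b between -0.062 and 0.062 m and y of pad_b_top_l in the frame of bay_b between -0.05 and 0.05 m and x of pad_b_top_r in the frame of bay_b between -0.062 and 0.062 m and y of pad_b_top_r in the frame of bay_b between -0.05 and 0.05 m and angle between the x axis of pad_b and the z axis of bay_b, either way round below 0.1 rad and z of pad_b in the frame of bay_b below 0.012 m); the robot touches nothing.
It fails at once if a riser pad is lifted: its foot rises more than 20 mm off the board (height (world z) of any of pad_a, pad_b above 0.038 m).
It fails at once if a riser pad is slid along: its foot leaves its place by more than 30 mm (distance of any of pad_a, pad_b from where it was at the start of the episode above 0.03 m).
It fails at once if a riser pad is pinched or rammed: pressed with more than 15 N (contact force between any of the fingers, the arm and pad_a above 15 N or contact force between any of the fingers, the arm and pad_b above 15 N).
It fails at once if anything else is moved: the bearing holder, kingpin, jar, bushing, screwdriver, wheel or truck by more than 10 mm (distance of any of bearing_holder, kingpin, jar, bushing, screwdriver, wheel, truck from where it was at the start of the episode above 0.01 m).
It fails at once if the kingpin or the jar is tipped (angle between any of kingpin, jar's own z axis and vertical above 0.3 rad).
It also fails if it takes over 35 s, if anything falls off the work surface, if the arm or the gripper's body presses on something with over 40 N, if the wrist force passes 120 N, or if a joint passes its speed limit or range.

### The arm

A 6-joint arm with a two-finger parallel gripper is mounted at the origin on the work surface. World frame = base frame: x ahead of the robot, y to its left, z up, the work surface at z = 0. Lengths are in m, angles in rad, forces in N, time in s.
With the tool pointing down it reaches from about 0.325 to 0.9 m from the base axis. Payload 6.1 kg.
Tool frame: the origin (TCP) lies on the centre line of the jaws, within the pads' length; the fingertips stand 19 mm ahead of it and the grasp point (between the pads) is the TCP; z points along the fingers, y is the line along which they close (so a half turn about z gives the same grasp; the last joint's range is limited). The gripper opens to 87 mm and grips with 3 to 60 N. Pads are 19 mm wide; open, the fingers measure 117 mm over their backs; the gripper's body (75 mm by 190 mm) begins 51 mm behind the grasp point.
Start: joints at [1.001, 0.22, 1.526, -0, 1.395, -0.126], TCP at [0.268, 0.564, 0.242] pointing down, gripper open.
Joint ranges: [-2.98, 2.98], [-0.91, 2.08], [0.09, 2.57], [-1.24, 4.39], [0.2, 2.65], [-2.68, 2.68]. Speed limits (rad/s): [2.57, 2.57, 3.01, 3.14, 3.14, 3.14].

### API

Orientations are given as a unit quaternion [w, x, y, z].
In Python, from workcell import robot, cams gives the robot as it stands.
- The arm moves only by the shell command python3 -m crank 'ROWS' [FORCE]. ROWS is a JSON object of lists of equal length, an entry for each row: "linear": the shift along the world's x, y, z normalised to -1 to 1, where 1 is 0.8 m, a list of three; "angular": the turn, a rotation vector about the world's x, y, z normalised to -1 to 1, where 1 is 30 degrees, a list of three; "jaw": the gripper's target within -1 to 1 (shut at 1, half-way at 0, fully open at -1). A call has 1 to 5 rows; each row is the pose to reach, as a shift and turn from the pose commanded when the call began; what a row does not reach only later rows make up. A row lasts 1/12 s, in which the tool goes at most 41.7 mm and 7.16 degrees, less where a joint would pass 70% of its speed; a pose out of reach is approached as far as the arm can. A call with a number of a shift or a turn outside -1 to 1 is refused whole. A call with a gripper value outside its range is refused whole. The fingers move at their own pace and stop on an object; FORCE is the grip in N (left out, the last holds). Time passes only in rows, so rows that repeat a pose let the fingers close. It gives the time, the measured TCP pose, the force, the opening and the grip force at its end, in the units of the state.
- robot.observe(): the state, without advancing time (a new reading comes with each control period).
- cams.grab_frame(name): name is "scene" or "top"; returns the picture (384x512x3 uint8, red, green, blue); there is no depth.
- cams.get_calibration(name): a dict with "fx", "fy", "cx", "cy" (pixels), "rvec" (rotation vector, rad) and "tvec" (3), from world to camera coordinates, as OpenCV has them. Camera axes: x right, y down, z forward; pixel columns grow to the right and rows downward; lengths in m; the calibration is good to about 2 mm. A picture is of the moment at which its call begins. get_calibration takes no time and is no camera call.
- robot.finish_job(): hands the job in; it is judged then, once.
The state is a dict: "time": time; "joints": joint angles; "qd": joint speeds; "joint_efforts": joint torques, N m; "ee_pos": TCP position; "tool_rot": TCP orientation; "ft_force": force on the tool from outside, world axes, zero at the start; "ft_torque": the same for the moment, N m; "gripper_width": opening from 0.0 (shut) to 1.0 (fully open); "grasp_force": force on a finger pad.
Only numpy, scipy, OpenCV 4.12 (cv2) and the standard library are available. Lean on these libraries where they do the work, as an engineer would, in place of code of your own. Each camera call takes 0.05 s, during which the arm holds its last target. There are 200 camera calls.

## Working session

There is one attempt and no reset: what is moved stays moved. The work goes in short steps, Python scripts to look and compute and a shell command to move; the robot and the scene stay as the last step left them, time stands still between calls to the robot, and variables do not carry over. Pictures are saved under pics/ and viewed, at most 10 in all, crops included, and the job is handed in when it is done.

```bash
mkdir -p pics
cat > h.py <<'E'
import numpy as np,cv2
from workcell import robot,cams
def ray(n,uv,z):
    c=cams.get_calibration(n);R=cv2.Rodrigues(np.array(c['rvec'],float))[0];t=np.array(c['tvec'],float).ravel()
    d=np.array([[(u-c['cx'])/c['fx'],(v-c['cy'])/c['fy'],1] for u,v in uv])@R
    o=-R.T@t
    return o+d*((z-o[2])/d[:,2])[:,None]
def proj(n,P):
    c=cams.get_calibration(n)
    K=np.array([[c['fx'],0,c['cx']],[0,c['fy'],c['cy']],[0,0,1]],float)
    return cv2.projectPoints(np.array(P,float),np.array(c['rvec'],float),np.array(c['tvec'],float),K,None)[0][:,0]
def grab(n,f):
    i=cams.grab_frame(n);cv2.imwrite(f,i[...,::-1]);return i
E
python3 - <<'E'
from h import *
a=grab('top','pics/t0.png');b=grab('scene','pics/s0.png')
for n in('top','scene'):
    c=cams.get_calibration(n);R=cv2.Rodrigues(np.array(c['rvec']))[0];print(n,c['fx'],-R.T@np.array(c['tvec']).ravel())
print(robot.observe())
E
```

```text
top 420.5512377737392 [ 0.49326441 -0.02330131  1.19387759]
scene 369.00201071144306 [ 0.88014721 -0.47593027  0.84835685]
{'time': 0.1, 'joints': array([ 1.00095153e+00,  2.21137446e-01,  1.52753730e+00,  2.91288994e-05,
        1.39473932e+00, -1.26091663e-01]), 'qd': array([-0.00110495, -0.0032476 , -0.00238226,  0.00020152,  0.0016034 ,
       -0.00053977]), 'joint_efforts': array([ 1.03191116e-03, -4.95943630e+01, -3.88519907e+01,  7.02009187e-02,
        5.15161862e-02, -4.04478158e-05]), 'ee_pos': array([0.26802082, 0.56399988, 0.24053124]), 'tool_rot': array([-3.24017457e-04,  2.20062986e-01,  9.75485240e-01, -8.51234790e-04]), 'ft_force': array([ 0.50830768, -0.31711626, -1.01233104]), 'ft_torque': array([ 0.02335554, -0.00608092, -0.0404287 ]), 'grasp_force': 0.0, 'gripper_width': 1.000230976907386}
```

View pics/t0.png

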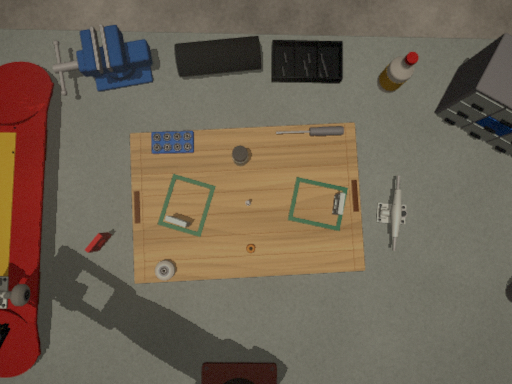

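View pics/s0.png

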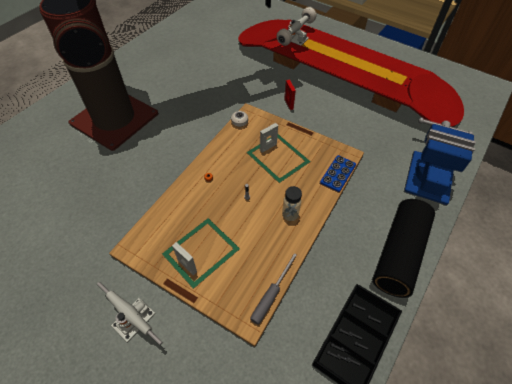

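The top view shows two grey pads standing in green bays: one at (177,221), at the near end of the left bay, and one at (340,203), at the right end of the right bay. The things that could be mistaken for a pad are:
- The red look-alike at (97,242): wrong colour, so not meant.
- The truck at (396,212) and the wheel at (165,270): wrong shape.

I'm choosing the two grey pads. Next I'll take measurements and check the choice in one crop.

Run:
```python
from h import *
a=cv2.imread('pics/t0.png');b=cv2.imread('pics/s0.png')
for n,im in(('top',a),('scene',b)):
    hsv=cv2.cvtColor(im,cv2.COLOR_BGR2HSV)
    g=cv2.inRange(hsv,(55,80,40),(90,255,255))
    g=cv2.morphologyEx(g,cv2.MORPH_CLOSE,np.ones((3,3)))
    k,lab,st,ce=cv2.connectedComponentsWithStats(g)
    for i in range(1,k):
        if st[i,4]<100: continue
        v,u=np.nonzero(lab==i)
        P=ray(n,np.c_[u,v],.018)[:,:2]
        r=cv2.minAreaRect((P*1000).astype(np.float32));print(n,np.round(ce[i]),np.round(r[0],1),np.round(r[1],1),round(r[2],2))
    s=cv2.inRange(hsv,(0,0,0),(180,60,255))
    for x0,y0,x1,y1 in ([(158,173,218,238),(286,176,350,232)] if n=='top' else [(245,115,312,182),(162,217,242,290)]):
        m=s[y0:y1,x0:x1];k,lab,st,ce=cv2.connectedComponentsWithStats(m)
        i=1+np.argmax(st[1:,4]);v,u=np.nonzero(lab==i);
        r=cv2.minAreaRect(np.c_[u+x0,v+y0].astype(np.float32));print(n,'pad px',st[i,4],np.round(r[0],1),np.round(cv2.boxPoints(r),1).tolist())
c=[cv2.resize(x,(390,300),interpolation=cv2.INTER_CUBIC) for x in(a[190:240,150:215],a[170:235,285:360],b[115:182,240:320],b[217:290,160:245])]
cv2.imwrite('pics/c0.png',np.vstack([np.hstack(c[:2]),np.hstack(c[2:])]))
```

```text
top [327. 185.] [ 597.8 -232.9] [131.1  12.2] 75.58
top [326. 223.] [ 486.3 -222.4] [ 38.6 121.4] 6.2
top pad px 132 [175.6 220.7] [[164.0, 220.0], [165.89999389648438, 214.3000030517578], [187.1999969482422, 221.39999389648438], [185.3000030517578, 227.10000610351562]]
top pad px 223 [338.8 202.8] [[331.70001220703125, 213.10000610351562], [334.8999938964844, 190.8000030517578], [345.79998779296875, 192.39999389648438], [342.6000061035156, 214.6999969482422]]
scene [280. 161.] [534.2 152.7] [119.8 144.7] 74.32
scene [201. 254.] [ 541.6 -214.2] [145.  121.6] 78.68
scene pad px 340 [268.5 137. ] [[260.0, 123.0], [277.0, 123.0], [277.0, 151.0], [260.0, 151.0]]
scene pad px 335 [184.5 258. ] [[168.0, 250.0], [176.5, 241.5], [201.0, 266.0], [192.5, 274.5]]
```

View pics/c0.png

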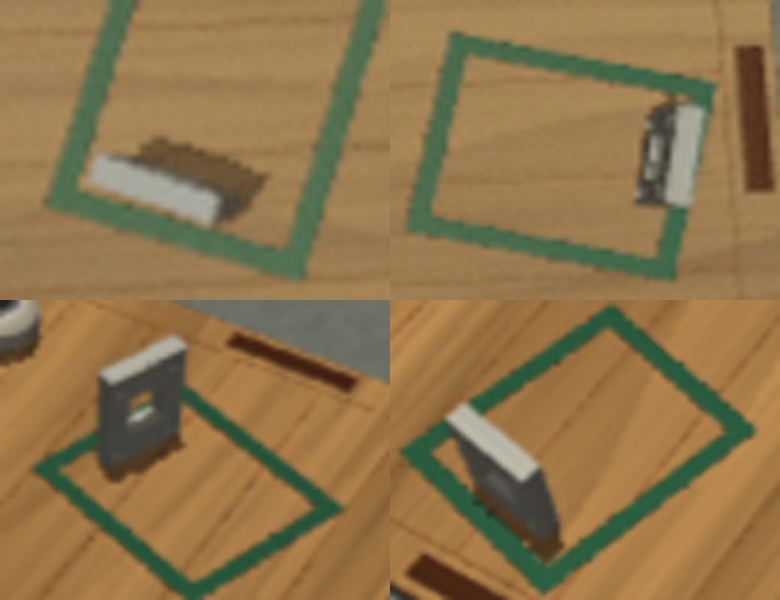

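The crop shows both choices are bare grey aluminium plates standing on end, one in each bay, with clear bay ahead of them. In the top view, their upper faces have corners near (166,216), (187,222), (185,227), (165,220) and (340,192), (345,193), (342,215), (337.5,214).

```bash
cat > bays.py <<'E'
from h import *
def bays(a):
    hsv=cv2.cvtColor(a,cv2.COLOR_BGR2HSV);g=cv2.inRange(hsv,(55,80,40),(90,255,255));out=[]
    for x0,y0,x1,y1 in [(150,165,225,245),(280,170,355,240)]:
        v,u=np.nonzero(g[y0:y1,x0:x1]);P=ray('top',np.c_[u+x0,v+y0],.018)[:,:2]
        out.append(cv2.minAreaRect((P*1000).astype(np.float32)))
    return out
E
python3 - <<'E'
from bays import *
for r in bays(cv2.imread('pics/t0.png')): print(np.round(r[0],1),np.round(r[1],1),r[2],np.round(cv2.boxPoints(r)).tolist())
for q in ([(166.2,215.8),(186.7,221.7),(185,227),(165,220.3)],[(340.4,192.3),(345.2,193.2),(342.1,214.9),(337.5,214.4)]):
    P=ray('top',q,.098)[:,:2]*1000;print(np.round(P).tolist(),P.mean(0).round(1))
    r=cv2.minAreaRect(P.astype(np.float32));print(np.round(r[1],1),r[2])
E
```

```text
[529.3  94.4] [0. 0.] 0.0 [[529.0, 94.0], [529.0, 94.0], [529.0, 94.0], [529.0, 94.0]]
[ 543.5 -216. ] [142.5 120.1] 78.80646514892578 [[471.0, -274.0], [589.0, -298.0], [616.0, -158.0], [498.0, -134.0]]
[[503.0, 191.0], [488.0, 138.0], [474.0, 142.0], [491.0, 194.0]] [489.2 166.4]
[55.2 14.3] 73.5271224975586
[[570.0, -262.0], [567.0, -274.0], [510.0, -266.0], [512.0, -254.0]] [ 539.8 -264.1]
[12.8 58.5] 82.34456634521484
```

```bash
python3 -m crank '{"linear":[[0.02,-0.045,0],[0.041,-0.09,-0.005],[0.062,-0.135,-0.01],[0.083,-0.18,-0.015],[0.104,-0.225,-0.02]],"angular":[[0,0,0.1],[0,0,0.2],[0,0,0.3],[0,0,0.3],[0,0,0.3]],"jaw":[1,1,1,1,1]}' 10
python3 -m crank '{"linear":[[0.021,-0.045,0],[0.042,-0.09,-0.005],[0.063,-0.135,-0.01],[0.084,-0.18,-0.015],[0.105,-0.225,-0.02]],"angular":[[0,0,0],[0,0,0],[0,0,0],[0,0,0],[0,0,0]],"jaw":[1,1,1,1,1]}'
python3 -m crank '{"linear":[[0.01,-0.02,0],[0.012,-0.03,0],[0.012,-0.03,0]],"angular":[[0,0,0],[0,0,0],[0,0,0]],"jaw":[1,1,1]}'
```

```text
time: 0.52
ee_pos: [0.3516, 0.3827, 0.2249]
tool_rot: [-0.0, 0.142, 0.99, -0.0]
ft_force: [0.9, 0.1, -0.2]
gripper_width: 0.709
grasp_force: 0.0
time: 0.93
ee_pos: [0.4357, 0.2026, 0.2092]
tool_rot: [-0.0, 0.143, 0.99, -0.0]
ft_force: [1.3, 0.1, -0.6]
gripper_width: 0.326
grasp_force: 0.0
time: 1.18
ee_pos: [0.4453, 0.179, 0.2092]
tool_rot: [-0.0, 0.144, 0.99, -0.0]
ft_force: [-0.6, 1.1, -0.3]
gripper_width: 0.096
grasp_force: 0.0
```

```bash
python3 -m crank '{"linear":[[0,0,-0.045],[0,0,-0.09],[0,0,-0.135],[0,0,-0.135]],"angular":[[0,0,0],[0,0,0],[0,0,0],[0,0,0]],"jaw":[1,1,1,1]}'
python3 - <<'E'
from h import *
a=grab('top','pics/t1.png');b=grab('scene','pics/s1.png')
c=[cv2.resize(a[170:245,130:230],(400,300),interpolation=2),cv2.resize(b[90:190,200:330],(390,300),interpolation=2)]
cv2.imwrite('pics/c1.png',np.hstack(c))
E
```

```text
time: 1.52
ee_pos: [0.4389, 0.1806, 0.0946]
tool_rot: [-0.006, 0.142, 0.99, -0.002]
ft_force: [-2.1, 0.2, -1.8]
gripper_width: 0.007
grasp_force: 0.0
```

View pics/c1.png

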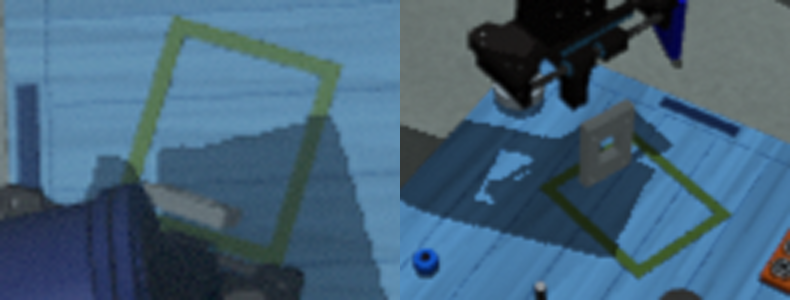

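The finger hangs behind the left pad at crop (575,85). The pad is still upright, and its bay is clear. Pushing it slowly along the bay now.

```bash
python3 -m crank '{"linear":[[0.012,-0.0035,0],[0.024,-0.007,0],[0.029,-0.0085,0],[0.034,-0.01,0],[0.038,-0.011,0]],"angular":[[0,0,0],[0,0,0],[0,0,0],[0,0,0],[0,0,0]],"jaw":[1,1,1,1,1]}'
python3 -m crank '{"linear":[[0.004,-0.001,0],[0.008,-0.002,0],[0.012,-0.003,0],[0.016,-0.0045,0],[0.018,-0.005,0]],"angular":[[0,0,0],[0,0,0],[0,0,0],[0,0,0],[0,0,0]],"jaw":[1,1,1,1,1]}'
python3 - <<'E'
from h import *
b=grab('scene','pics/s2.png')
cv2.imwrite('pics/c2.png',cv2.resize(b[80:200,190:340,::-1],(600,480),interpolation=2))
E
```

```text
time: 2.03
ee_pos: [0.4771, 0.1715, 0.1027]
tool_rot: [0.001, 0.143, 0.99, 0.0]
ft_force: [0.6, 0.1, -0.8]
gripper_width: 0.004
grasp_force: 0.1
time: 2.45
ee_pos: [0.4903, 0.1675, 0.1015]
tool_rot: [0.0, 0.143, 0.99, -0.0]
ft_force: [-0.1, -0.0, 0.3]
gripper_width: 0.008
grasp_force: 0.0
```

View pics/c2.png

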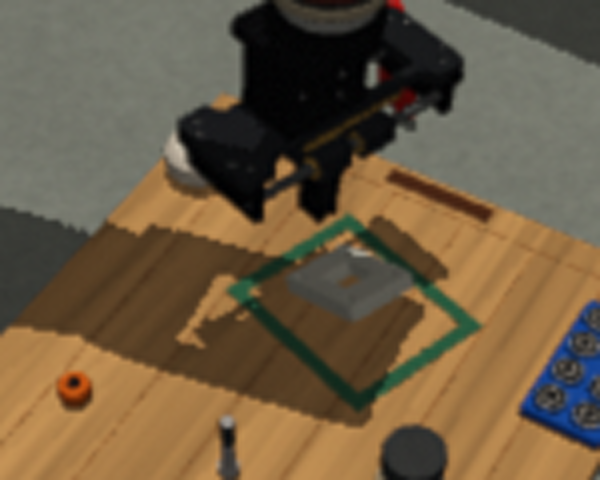

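The left pad has gone over into its bay: it shows at (350,285) in the crop, inside the tape. I'll rise and move across behind the right pad.

```bash
python3 -m crank '{"linear":[[0,0,0.045],[0,0,0.09],[0,0,0.125],[0.005,-0.045,0.125],[0.01,-0.09,0.125]],"angular":[[0,0,0],[0,0,0.1],[0,0,0.2],[0,0,0.3],[0,0,0.3]],"jaw":[1,1,1,1,1]}'
python3 -m crank '{"linear":[[0.005,-0.05,0],[0.01,-0.1,0],[0.014,-0.15,0],[0.018,-0.2,0],[0.022,-0.25,0]],"angular":[[0,0,0],[0,0,0],[0,0,0],[0,0,0],[0,0,0]],"jaw":[1,1,1,1,1]}'
python3 -m crank '{"linear":[[0.005,-0.05,0],[0.01,-0.1,0],[0.015,-0.15,0],[0.02,-0.2,0],[0.02,-0.25,0]],"angular":[[0,0,0],[0,0,0],[0,0,0],[0,0,0],[0,0,0]],"jaw":[1,1,1,1,1]}'
python3 -m crank '{"linear":[[0,-0.013,0],[0,-0.013,0],[0,-0.013,0]],"angular":[[0,0,0],[0,0,0],[0,0,0]],"jaw":[1,1,1]}'
```

```text
time: 2.92
ee_pos: [0.4994, 0.0964, 0.2045]
tool_rot: [0.003, 0.061, 0.998, 0.0]
ft_force: [0.8, -1.9, -0.6]
gripper_width: 0.007
grasp_force: 0.0
time: 3.33
ee_pos: [0.5153, -0.1061, 0.2017]
tool_rot: [0.0, 0.065, 0.998, 0.0]
ft_force: [1.4, 0.3, -0.6]
gripper_width: 0.005
grasp_force: 0.0
time: 3.75
ee_pos: [0.5316, -0.3063, 0.2014]
tool_rot: [0.0, 0.065, 0.998, 0.0]
ft_force: [0.2, 0.6, 0.2]
gripper_width: 0.004
grasp_force: 0.0
time: 4.0
ee_pos: [0.5311, -0.3145, 0.2009]
tool_rot: [-0.0, 0.065, 0.998, 0.001]
ft_force: [0.3, 0.6, 0.7]
gripper_width: 0.005
grasp_force: 0.0
```

```bash
python3 -m crank '{"linear":[[0,0,-0.04],[0,0,-0.08],[0,0,-0.11],[0,0,-0.125],[0,0,-0.125]],"angular":[[0,0,0],[0,0,0],[0,0,0],[0,0,0],[0,0,0]],"jaw":[1,1,1,1,1]}'
python3 - <<'E'
from h import *
b=grab('scene','pics/s3.png');a=grab('top','pics/t3.png')
cv2.imwrite('pics/c3.png',np.hstack([cv2.resize(b[190:300,120:260,::-1],(400,314),interpolation=2),cv2.resize(a[165:245,140:240,::-1],(393,314),interpolation=2)]))
E
```

```text
time: 4.42
ee_pos: [0.5298, -0.3113, 0.098]
tool_rot: [-0.003, 0.064, 0.998, 0.002]
ft_force: [0.5, 0.6, 0.1]
gripper_width: 0.008
grasp_force: 0.0
```

View pics/c3.png

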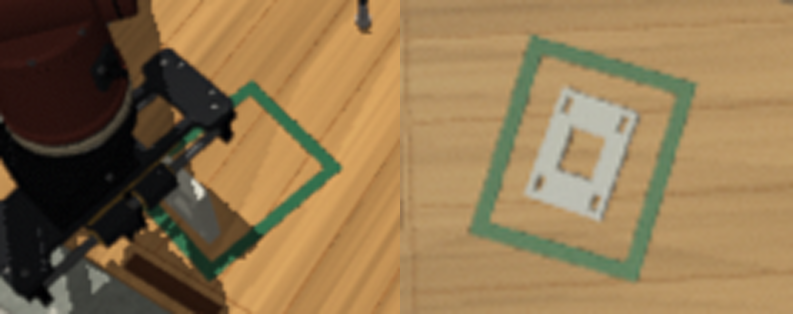

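The left pad lies flat, well inside its tape at crop (585,155). The right pad still stands, with the gripper behind it. Pushing the right one now.

```bash
python3 -m crank '{"linear":[[0.0017,0.0125,0],[0.0034,0.025,0],[0.004,0.03,0],[0.0047,0.035,0],[0.0054,0.04,0]],"angular":[[0,0,0],[0,0,0],[0,0,0],[0,0,0],[0,0,0]],"jaw":[1,1,1,1,1]}'
python3 -m crank '{"linear":[[0.0006,0.0045,0],[0.0012,0.009,0],[0.0017,0.0125,0],[0.0022,0.016,0],[0.0024,0.018,0]],"angular":[[0,0,0],[0,0,0],[0,0,0],[0,0,0],[0,0,0]],"jaw":[1,1,1,1,1]}'
python3 - <<'E'
from h import *
b=grab('scene','pics/s4.png');a=grab('top','pics/t4.png')
cv2.imwrite('pics/c4.png',np.hstack([cv2.resize(b[190:300,120:260,::-1],(400,314),interpolation=2),cv2.resize(a[165:245,270:370,::-1],(393,314),interpolation=2)]))
E
```

```text
time: 4.93
ee_pos: [0.5363, -0.2822, 0.1024]
tool_rot: [0.001, 0.064, 0.998, -0.0]
ft_force: [-0.1, -0.3, -0.4]
gripper_width: 0.002
grasp_force: 0.0
time: 5.35
ee_pos: [0.5378, -0.268, 0.1014]
tool_rot: [-0.0, 0.065, 0.998, 0.0]
ft_force: [-0.3, -0.8, -1.3]
gripper_width: 0.005
grasp_force: 0.0
```

View pics/c4.png

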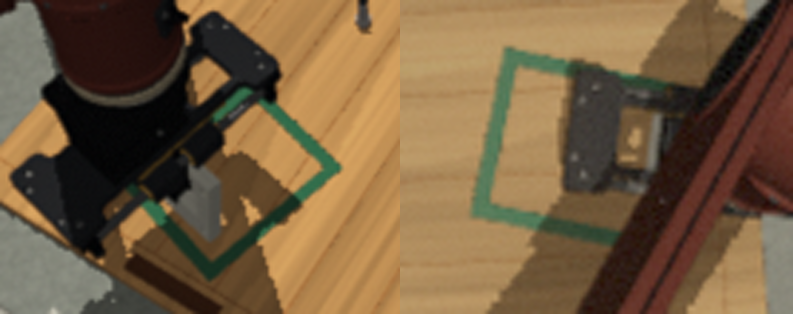

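The right pad is still up, leaning forward slightly. Its top edge shows near (334,200) in the top image. I'll push a little more.

```bash
python3 -m crank '{"linear":[[0.0005,0.004,0],[0.001,0.008,0],[0.0016,0.012,0],[0.0016,0.012,0]],"angular":[[0,0,0],[0,0,0],[0,0,0],[0,0,0]],"jaw":[1,1,1,1]}'
python3 - <<'E'
from h import *
b=grab('scene','pics/s5.png');a=grab('top','pics/t5.png')
cv2.imwrite('pics/c5.png',np.hstack([cv2.resize(b[190:300,120:260,::-1],(400,314),interpolation=2),cv2.resize(a[165:245,270:370,::-1],(393,314),interpolation=2)]))
E
```

```text
time: 5.78
ee_pos: [0.5391, -0.2581, 0.1014]
tool_rot: [-0.0, 0.065, 0.998, 0.0]
ft_force: [-0.7, -0.1, 0.1]
gripper_width: 0.008
grasp_force: 0.0
```

View pics/c5.png

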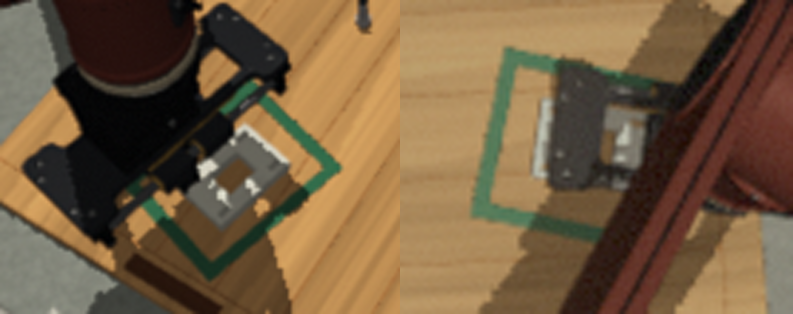

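The right pad has fallen flat: it shows at (240,180) in the scene crop. I'll back off upwards and check both pads.

```bash
python3 -m crank '{"linear":[[0,0,0.045],[0,0,0.09],[0,0,0.125],[0,-0.045,0.125],[0,-0.09,0.125]],"angular":[[0,0,0],[0,0,0],[0,0,0],[0,0,0],[0,0,0]],"jaw":[1,1,1,1,1]}'
python3 -m crank '{"linear":[[0,-0.045,0],[0,-0.09,0],[0,-0.135,0],[0,-0.135,0]],"angular":[[0,0,0],[0,0,0],[0,0,0],[0,0,0]],"jaw":[1,1,1,1]}'
python3 - <<'E'
from h import *
a=grab('top','pics/t6.png')
cv2.imwrite('pics/c6.png',cv2.resize(a[120:290,120:370,::-1],(800,544),interpolation=2))
hsv=cv2.cvtColor(cv2.imread('pics/t6.png'),cv2.COLOR_BGR2HSV)
for x0,y0,x1,y1,g0 in [(164,178,212,232,(534.2,152.7,-15.7)),(293,182,346,228,(543.5,-216,78.8))]:
    s=cv2.inRange(hsv[y0:y1,x0:x1],(0,0,110),(180,60,255));k,l,st,_=cv2.connectedComponentsWithStats(s);i=1+np.argmax(st[1:,4])
    v,u=np.nonzero(l==i);P=ray('top',np.c_[u+x0,v+y0],.0307)[:,:2]*1000
    r=cv2.minAreaRect(P.astype(np.float32));t=np.radians(g0[2]);R=np.array([[np.cos(t),np.sin(t)],[-np.sin(t),np.cos(t)]])
    print(np.round(r[1]),np.round((cv2.boxPoints(r)-g0[:2])@R.T).tolist())
E
```

```text
time: 6.3
ee_pos: [0.5411, -0.3313, 0.2055]
tool_rot: [0.003, 0.063, 0.998, -0.002]
ft_force: [1.1, -1.4, -0.5]
gripper_width: 0.008
grasp_force: 0.0
time: 6.63
ee_pos: [0.5374, -0.4453, 0.2009]
tool_rot: [-0.0, 0.067, 0.998, -0.002]
ft_force: [-0.1, 0.6, -0.2]
gripper_width: 0.008
grasp_force: 0.0
[58. 80.] [[-38.0, -27.0], [42.0, -31.0], [45.0, 27.0], [-35.0, 30.0]]
[80. 57.] [[-41.0, 22.0], [-37.0, -35.0], [43.0, -30.0], [39.0, 27.0]]
```

View pics/c6.png

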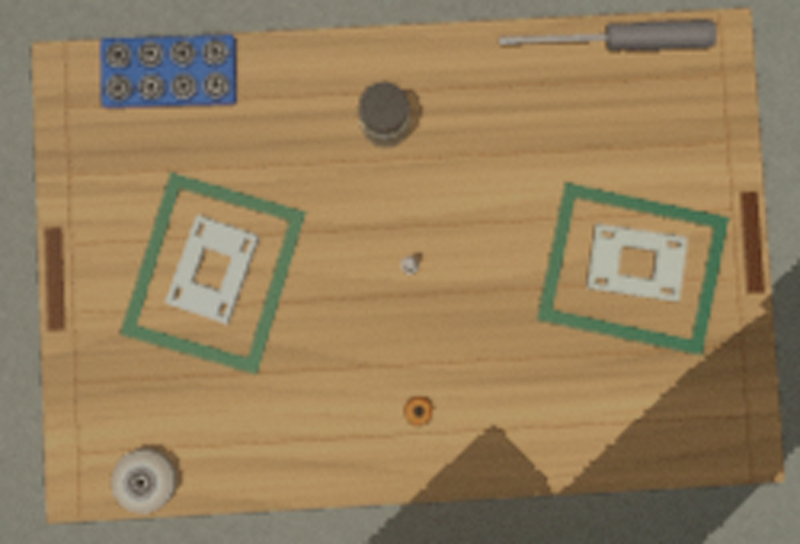

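Both pads lie flat with margins of about 15 mm or more inside their tape, at crop (212,270) and (638,262). Everything else is where it was, so I'm handing in.

```bash
python3 -c "
from workcell import robot
print(robot.finish_job())"
```

```text
the job is handed in; nothing more can be done
None
```

I tipped both riser pads over where they stood; in the last top view each lies flat, about 15 mm or more inside its own tape, nothing else looks moved, and the job is handed in (no verdict was returned).

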